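# Clear the light path and hold the long cell in it

### The arm

A 6-joint arm with a two-finger parallel gripper is mounted at the origin on the work surface. World frame = base frame: x ahead of the robot, y to its left, z up, the work surface at z = 0. Lengths are in m, angles in degrees, forces in N, time in s.
With the tool pointing down it reaches from about 0.3 to 0.75 m from the base axis. Payload 8.5 kg.
Tool frame: the origin (TCP) lies midway between the tips of the shut fingers; the grasp point (between the pads) lies 19 mm behind it (env.grip_depth is the distance from the TCP to the grasp point, in m); x points along the fingers, y is the direction in which the jaws open and shut, and the axes are right-handed (so a half turn about x gives the same grasp; the last joint's range is limited). The gripper opens to 85 mm and grips with 20 to 120 N. Pads are 22 mm wide; open, the fingers measure 114 mm over their backs; the gripper's body (76 mm by 85 mm) begins 54 mm behind the grasp point. The pads swing forward as they close: fully open they stand 13 mm farther back than shut.
Start: joints at [-86.648, 21.807, 74.336, -0, 83.858, -12.336], TCP at [0.149, -0.529, 0.231] pointing down, gripper open.
Joint ranges: [-178.18, 178.18], [-50.72, 133.34], [12.68, 142.11], [-81.47, 261.47], [9.98, 163.14], [-165.26, 165.26]. Speed limits (degrees/s): [136.94, 136.94, 180, 180, 180, 180].

### API

Orientations are given as a 3x3 rotation matrix whose columns are the frame's x, y, z axes.
In Python, from rig import env gives the robot as it stands.
- The arm moves only by the tool play_rows, never from a script. Its arguments are lists of equal length, an entry for each row: "travel": the shift along the world's x, y, z in cm, a list of three; "rotation": the turn, a rotation vector about the world's x, y, z in rad, a list of three; "claw": the finger opening in cm, from 0 to 8.54. A call has 1 to 12 rows; each row shifts and turns the pose as measured when the row begins; what a row does not reach is not made up. A row lasts 1/12 s, in which the tool goes at most 41.7 mm and 7.16 degrees, less where a joint would pass 70% of its speed; a pose out of reach is approached as far as the arm can. A call is refused whole if a number of a shift passes 4.17 or a number of a turn 0.125, either way. A call with a gripper value outside its range is refused whole. The fingers move at their own pace and stop on an object; "squeeze" is the grip in N (left out, the last holds). Time passes only in rows, so rows that do not move let the fingers close. It gives the time, the measured TCP pose, the force and the opening at its end, in the units of the state.
- env.observe(): the state, without advancing time (a new reading comes with each control period).
- env.get_image(name): name is "side" or "top" or "wrist"; returns the picture (400x640x3 uint8, red, green, blue); there is no depth.
- env.camera_info(name): a dict with "vertical_fov" (degrees; the focal length in pixels is half the picture's height over the tangent of half this angle, whatever the lens; pixels are square), "cx", "cy" (the principal point, pixels), "eye" and "rotation" of the camera in the world. Camera axes: x right, y down, z forward; pixel columns grow to the right and rows downward; lengths in m; the calibration is good to about 2 mm. A picture is of the moment at which its call begins: read the wrist's pose just before it. camera_info takes no time and is no camera call; for the wrist camera it gives the pose at the moment of the call.
- env.close_job(): hands the job in, once; it reports no verdict.
The state is a dict: "time_s": time; "q": joint angles; "qvel": joint speeds; "joint_efforts": joint torques, N m; "position": TCP position; "tool_rot": TCP orientation; "ft_force": force on the tool from outside, world axes, zero at the start; "wrist_torque": the same for the moment, N m; "grip_width": finger opening in m.
Only numpy, scipy, OpenCV 4.12 (cv2) and the standard library are available. Lean on these libraries where they do the work, as an engineer would, in place of code of your own. Each camera call takes 0.05 s, during which the arm holds its last target.

### The job

Two plywood offcuts lie on the base plate of the home-built photometer, in its light path: first put both into the white bucket. Then take the long sample cell from the rack, gripping it by its frosted wide faces only and never touching the clear windows at its two ends, keep it upright, and hold it in the air in the light path midway between lamp and detector, its middle on the beam and its windows facing lamp and detector. Finish while still holding it there, and leave the square cell, the tape roll and the screwdriver where they are.

Things in the scene. Friction and masses are not known exactly. Their poses are not given: they have to be found in the camera images.
- beam_mid (a point): point in mid-air on the photometer's beam, midway between lamp and detector, 62 mm above the table. The photometer is fixed to the table: an aluminium base plate 110 (x) x 290 (y) x 12 mm high, with two black housings on it, 74 mm wide and 96 mm high over the table (fins on the lamp to 104 mm). The beam runs straight along this point's y axis, level, through two round 26 mm aluminium lens tubes 140 mm apart (housings 160 mm apart); lamp at +y, detector at -y; z is up
- tall_offcut_mid (a point): centre, half-way up, of the tall plywood offcut: 30 (its x) x 26 (its y) x 56 mm high, the top with a step on its +x side (there 44 mm high). It stands loose on the photometer's base plate (top 12 mm over the table). z is up at the start. Weighs about 30 g
- low_offcut_mid (a point): centre, half-way up, of the low plywood offcut: 34 (its x) x 26 (its y) x 31 mm high, the top with a step on its -x side (there 20 mm high; the upper part spans its x from -3 to +17 mm). It lies loose on the photometer's base plate (top 12 mm over the table). z is up at the start. Weighs about 25 g
- bucket_in (a point): centre of the inner floor of the white round open bucket, fixed to the table; rim 110 mm over the table, outer radius 85 mm at the rim, wall 4 mm, narrower towards the floor
- rack: grey rack block 170 (its x) x 70 (its y) x 16 mm high, fixed to the table, origin at the centre of its underside; two rectangular pockets 40 (x) x 20 (y) mm, 8 mm deep, centred 40 mm either way from its middle along its x. The long cell stands in one, the square cell in the other
- long_cell_mid (a point): centre, half-way up, of the long sample cell: 36 (its x) x 16 (its y) x 50 mm high, loose, upright in a pocket of the rack (its foot 8 mm over the table, 42 mm stand out of the rack), with a low white stopper 2 mm high on top. The two wide faces, on its y sides, 16 mm apart, are frosted: grip these. The clear windows are on its x ends. z is up. Weighs about 34 g
- window_a: clear window on the +x end of the long cell, a plate 1.5 x 13.5 x 46 mm, part of the cell, set 1.25 mm in from both frosted faces; origin at the middle of its lower edge. Not to be touched by the fingers
- window_b: the same at the cell's -x end
- square_cell: bystander: small square cell 12.5 x 12.5 x 45 mm standing loose in the other pocket of the rack; origin at its foot
- tape_roll: bystander: cardboard ring lying flat, radius 38 mm, 22 mm high; origin at the centre of its underside
- screwdriver: bystander: screwdriver with black handle, 170 mm long, lying along its x axis
Things that resemble listed ones, but are neither listed nor needed, are in the scene too. What is meant by the rack is not purple or yellow, and is the larger of those in its own colour.

How it is judged:
By the outcome, as a careful person would: the job done as asked, in the order asked, and still so for the second after the job is handed in, while the arm keeps its last pose, push and grip.
It also fails if it takes over 64 s, if anything falls off the work surface, if the arm or the gripper's body presses on something with over 40 N, if the wrist force passes 120 N, or if a joint passes its speed limit or range.

## Working session

There is one attempt and no reset: what is moved stays moved. The work goes in short steps, Python scripts to look and compute and a tool call to move; the robot and the scene stay as the last step left them, time stands still between calls to the robot, and variables do not carry over. Pictures are saved under pics/ and viewed, and the job is handed in when it is done.

Besides the shell and the picture viewer there is one more tool, called after "Request:" as name(argument=value, ...) on one line, values as JSON. play_rows: Moves the arm, as the interface text tells. Its arguments: {"type":"object","properties":{"travel":{"type":"array","items":{"type":"array","items":{"type":"number"}}},"rotation":{"type":"array","items":{"type":"array","items":{"type":"number"}}},"claw":{"type":"array","items":{"type":"number"}},"squeeze":{"type":"number"}},"required":["travel","rotation","claw"]}

```bash
ls; mkdir -p pics
python3 - <<'E'
from rig import env
import cv2
for n in ["top","side","wrist"]:
    ci=env.camera_info(n); print(n,ci)
    im=env.get_image(n); cv2.imwrite(f"pics/{n}0.png",im[:,:,::-1])
print(env.observe(), env.grip_depth)
E
```

```text
pics
top {'vertical_fov': 44.77867021525806, 'cx': 323.08255337425794, 'cy': 202.9737845634341, 'eye': array([ 0.27986561, -0.08482094,  1.32185813]), 'rotation': array([[-0.00935698, -0.98661837,  0.1627779 ],
       [-0.99977573,  0.01232327,  0.01722273],
       [-0.01899821, -0.16258025, -0.98651241]])}
side {'vertical_fov': 45.39789758414346, 'cx': 312.8683845042655, 'cy': 199.48795660489876, 'eye': array([-0.02432635,  0.72445145,  0.66860113]), 'rotation': array([[-0.84989394, -0.2686882 ,  0.45330668],
       [-0.52670413,  0.45962383, -0.71507251],
       [-0.01621901, -0.84649429, -0.53215069]])}
wrist {'vertical_fov': 65.0487525136946, 'cx': 312.28548699704373, 'cy': 206.3898067434453, 'eye': array([ 0.21425404, -0.51130589,  0.37385489]), 'rotation': array([[ 2.69983017e-01, -9.27933833e-01, -2.56998001e-01],
       [-9.62864620e-01, -2.60450416e-01, -7.11147242e-02],
       [-9.45477818e-04,  2.66654050e-01, -9.63791847e-01]])}
{'time_s': 0.15, 'q': array([-8.66471142e+01,  2.18334263e+01,  7.43708122e+01,  1.80841055e-04,
        8.38582774e+01, -1.23367487e+01]), 'qvel': array([-0.02796975, -0.18922471, -0.05543571, -0.11323145,  0.04151139,
       -0.07490791]), 'joint_efforts': array([ 1.40697241e-03, -4.48627424e+01, -2.31345445e+01, -2.15545933e-04,
        3.68485009e-03,  9.23945038e-06]), 'position': array([ 0.14871139, -0.52929401,  0.23086474]), 'tool_rot': array([[-6.06811330e-05,  2.70425920e-01, -9.62740785e-01],
       [ 1.08942242e-03, -9.62740197e-01, -2.70425823e-01],
       [-9.99999405e-01, -1.06524114e-03, -2.36187894e-04]]), 'ft_force': array([-0.28788284,  0.34989547, -0.18270802]), 'wrist_torque': array([-0.00552588, -0.00165313, -0.05772967]), 'grip_width': 0.08522460309006605} 0.0187
```

View pics/top0.png

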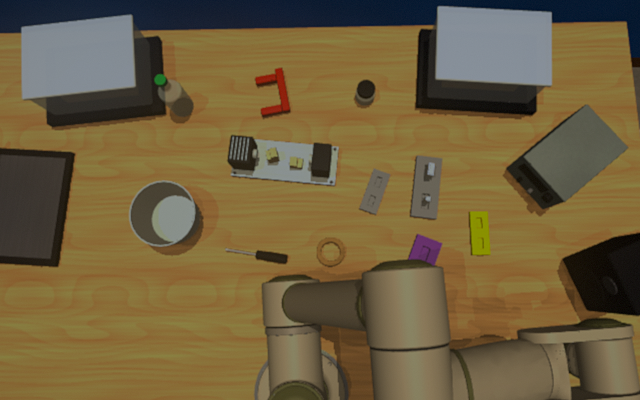

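View pics/side0.png

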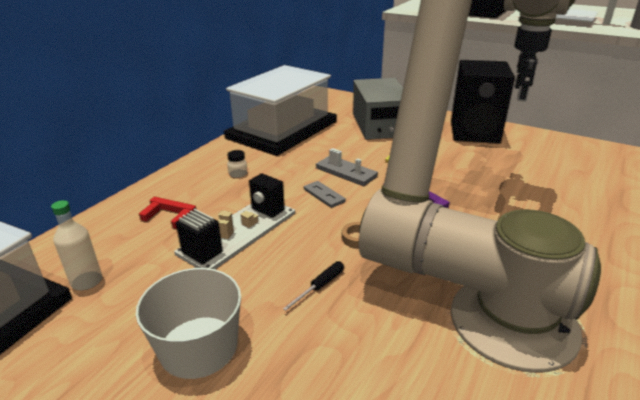

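View pics/wrist0.png

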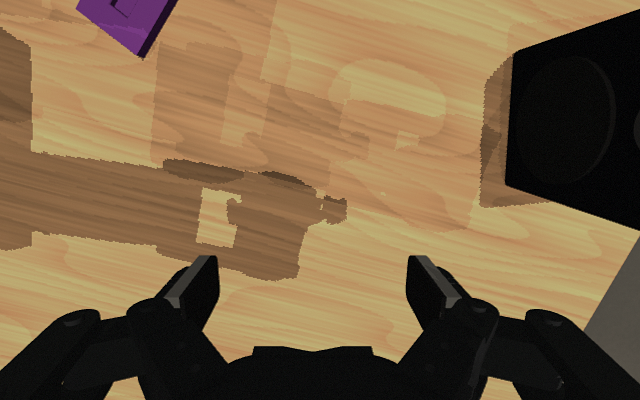

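```bash
cat > h.py <<'E'
import numpy as np, cv2
def K(ci):
    f=200/np.tan(np.radians(ci["vertical_fov"]/2)); return f,ci["cx"],ci["cy"]
def ray(ci,u,v):
    f,cx,cy=K(ci); d=np.array([(u-cx)/f,(v-cy)/f,1.]); return ci["rotation"]@d
def atz(ci,u,v,z):
    d=ray(ci,u,v); e=ci["eye"]; return e+d*(z-e[2])/d[2]
def proj(ci,p):
    f,cx,cy=K(ci); c=ci["rotation"].T@(np.asarray(p)-ci["eye"]); return np.array([cx+f*c[0]/c[2],cy+f*c[1]/c[2]])
E
python3 - <<'E'
import cv2
t=cv2.imread("pics/top0.png")
c=cv2.resize(t[125:225,215:345],None,fx=6,fy=6,interpolation=cv2.INTER_CUBIC); cv2.imwrite("pics/c1.png",c)
c=cv2.resize(t[145:265,350:500],None,fx=5,fy=5,interpolation=cv2.INTER_CUBIC); cv2.imwrite("pics/c2.png",c)
s=cv2.imread("pics/side0.png")
c=cv2.resize(s[140:270,170:390],None,fx=3.6,fy=3.6,interpolation=cv2.INTER_CUBIC); cv2.imwrite("pics/c3.png",c)
E
```

```text
(no output)
```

View pics/c1.png

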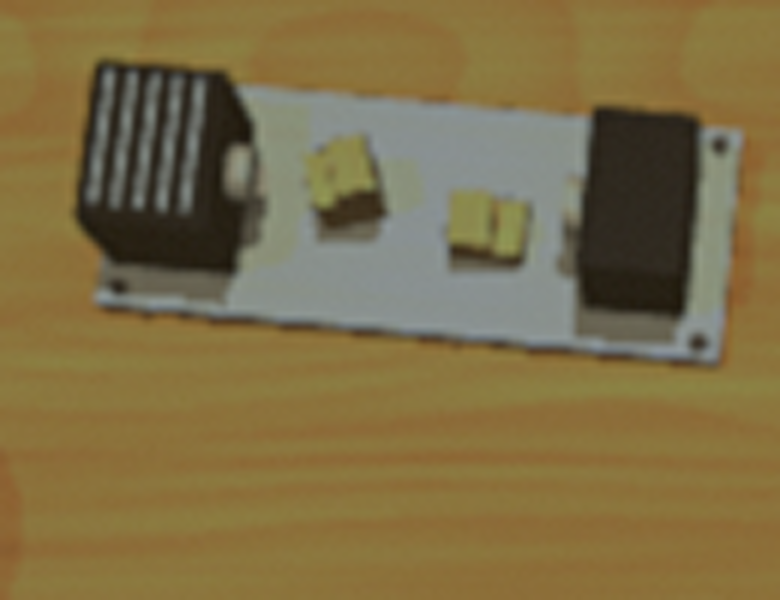

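View pics/c2.png

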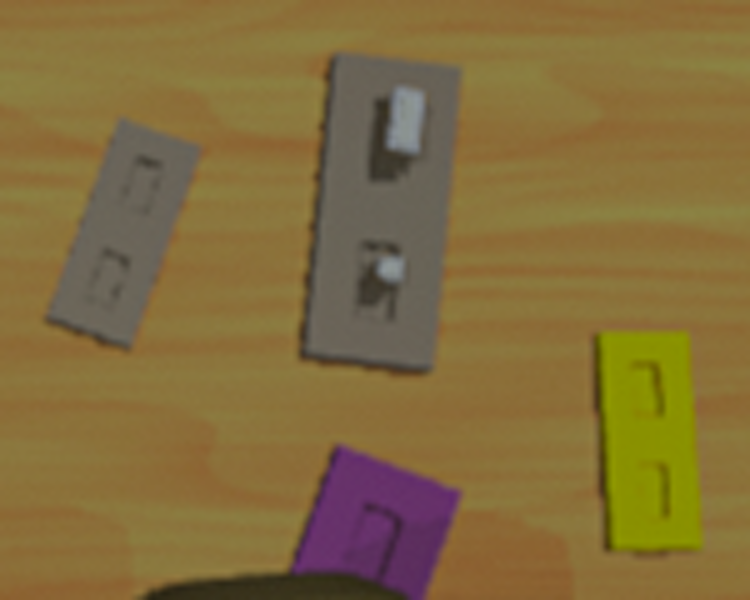

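View pics/c3.png

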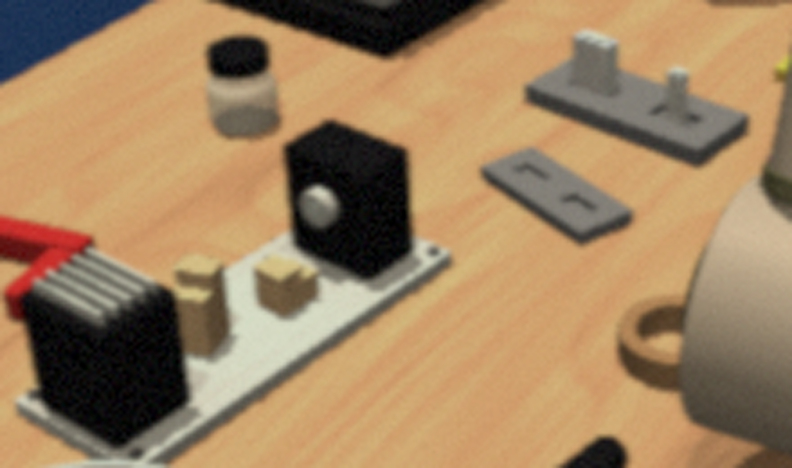

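Run:
```python
from rig import env
from h import *
ci=env.camera_info("top")
def c1(x,y):return (215+x/6-.5+.08,125+y/6-.42)
def c2(x,y):return (350+x/5-.4,145+y/5-.4)
np.set_printoptions(precision=4,suppress=True)
def S(n,p,z): print(n,atz(ci,*p,z))
for n,p in dict(TR=(742,130),BR=(720,358),BL=(95,300)).items(): S(n,c1(*p),.012)
for n,p in dict(a=(335,55),b=(462,68),c=(432,367),d=(303,358)).items(): S("rack"+n,c2(*p),.016)
S("long top",c2(405,120),.060);S("sq top",c2(390,268),.053)
S("tall top lo",c1(322,184),.056);S("tall top hi",c1(358,163),.068);
S("low hi",c1(470,218),.043);S("low lo",c1(513,226),.032)
S("bucket rim",(163,213),.11)
for u,v in [(130,213),(196,213),(163,182),(163,245)]: S("rim",(u,v),.11)
S("tape",(331,251),.022);S("screw",(257,255),.01)
S("jar",(366,92),.05);S("bottle",(160,80),.15)
```

```text
TR [ 0.6557 -0.1057  0.012 ]
BR [ 0.5478 -0.0941  0.012 ]
BL [0.579  0.1942 0.012 ]
racka [ 0.6247 -0.3215  0.016 ]
rackb [ 0.6163 -0.3909  0.016 ]
rackc [ 0.4504 -0.3666  0.016 ]
rackd [ 0.4561 -0.2974  0.016 ]
long top [ 0.577  -0.3491  0.06  ]
sq top [ 0.4986 -0.339   0.053 ]
tall top lo [0.6208 0.0837 0.056 ]
tall top hi [0.627  0.0662 0.068 ]
low hi [0.6075 0.0183 0.043 ]
low lo [ 0.6063 -0.0005  0.032 ]
bucket rim [0.4591 0.3429 0.11  ]
rim [0.4601 0.4273 0.11  ]
rim [0.4581 0.2587 0.11  ]
rim [0.5395 0.3465 0.11  ]
rim [0.3779 0.3393 0.11  ]
tape [ 0.3641 -0.0821  0.022 ]
screw [0.3563 0.1178 0.01  ]
jar [ 0.7981 -0.1838  0.05  ]
bottle [0.7988 0.3519 0.15  ]
```

Request:
play_rows(travel=[[2.4,3.1,0.2],[2.4,3.1,0.2],[2.4,3.1,0.2],[2.4,3.1,0.2],[2.4,3.1,0.2],[2.4,3.1,0.2],[2.4,3.1,0.2],[2.4,3.1,0.2],[2.4,3.1,0.2],[2.4,3.1,0.2]], rotation=[[0,0,0.06],[0,0,0.06],[0,0,0.06],[0,0,0.06],[0,0,0.06],[0,0,0.06],[0,0,0.06],[0,0,0.06],[0,0,0.06],[0,0,0.06]], claw=[8.5,8.5,8.5,8.5,8.5,8.5,8.5,8.5,8.5,8.5], squeeze=40)

```text
time_s: 0.98
position: [0.3908, -0.2085, 0.248]
tool_rot: [[-0.004, 0.776, -0.631], [0.004, -0.631, -0.776], [-1.0, -0.006, -0.001]]
ft_force: [1.1, -0.4, 0.9]
grip_width: 0.0849
```

Request:
play_rows(travel=[[2.2,2.9,0.2],[2.2,2.9,0.2],[2.2,2.9,0.2],[2.2,2.9,0.2],[2.2,2.9,0.2],[2.2,2.9,0.2],[2.2,2.9,0.2],[2.2,2.9,0.2],[2.2,2.9,0.2],[2.2,2.9,0.2],[0,0,0],[0,0,0]], rotation=[[0,0,0.058],[0,0,0.058],[0,0,0.058],[0,0,0.058],[0,0,0.058],[0,0,0.058],[0,0,0.058],[0,0,0.058],[0,0,0.058],[0,0,0.058],[0,0,0],[0,0,0]], claw=[8.5,8.5,8.5,8.5,8.5,8.5,8.5,8.5,8.5,8.5,8.5,8.5])

```text
time_s: 1.98
position: [0.6204, 0.1071, 0.2657]
tool_rot: [[-0.01, 0.998, -0.06], [0.002, -0.06, -0.998], [-1.0, -0.01, -0.001]]
ft_force: [-0.5, -0.0, 0.1]
grip_width: 0.0853
```

Run:
```python
from rig import env
import cv2,pickle
ci=env.camera_info("wrist"); im=env.get_image("wrist"); cv2.imwrite("pics/w1.png",im[:,:,::-1])
pickle.dump(ci,open("w1.pkl","wb")); print(ci); o=env.observe(); print(o["position"],o["tool_rot"],o["q"])
```

```text
{'vertical_fov': 65.0487525136946, 'cx': 312.28548699704373, 'cy': 206.3898067434453, 'eye': array([0.62634637, 0.17415809, 0.40883162]), 'rotation': array([[ 0.99810309, -0.05601604, -0.02554264],
       [-0.06078962, -0.96234192, -0.26495783],
       [-0.00973886,  0.26600796, -0.96392164]])}
[0.62008102 0.10698786 0.26553316] [[-0.01002002  0.99809822 -0.0608239 ]
 [ 0.00216481 -0.06080516 -0.99814731]
 [-0.99994746 -0.01013313 -0.00155143]] [-1.02020266 29.30934995 56.23338399  0.11423376 95.03348919  2.47590675]
```

View pics/w1.png

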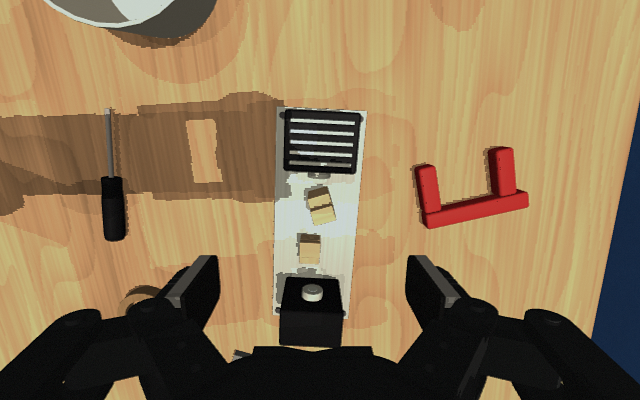

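Run:
```python
import cv2
s=cv2.imread("pics/w1.png")
c=cv2.resize(s[100:260,260:380],None,fx=3.7,fy=3.7,interpolation=cv2.INTER_CUBIC); 
c=cv2.resize(s[160:270,265:375],None,fx=5.4,fy=5.4,interpolation=cv2.INTER_CUBIC); cv2.imwrite("pics/c4.png",c)
c=cv2.resize(s[100:350,250:390],None,fx=2.4,fy=2.4,interpolation=cv2.INTER_CUBIC); cv2.imwrite("pics/c5.png",c)
```

```text
(no output)
```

View pics/c4.png

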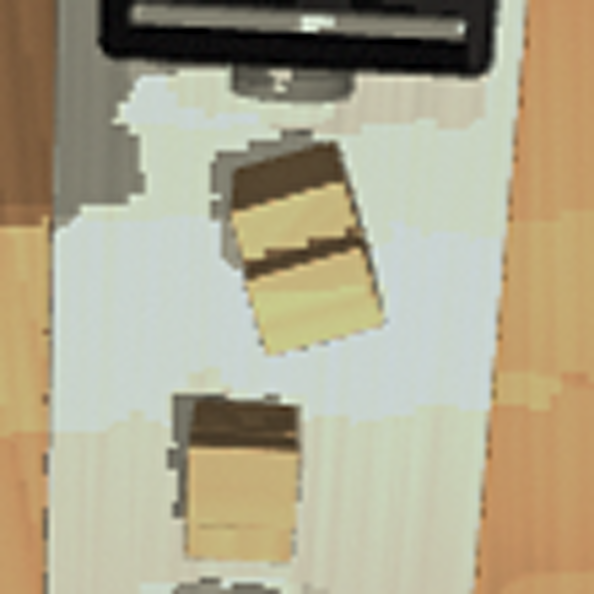

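View pics/c5.png

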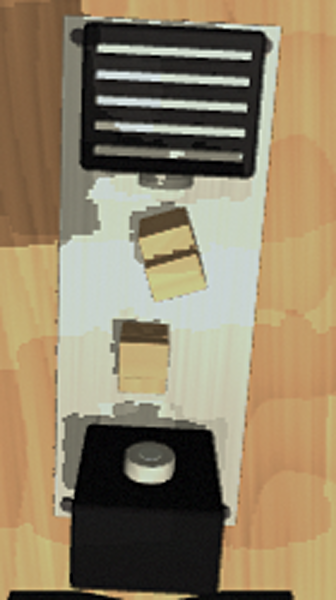

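Run:
```python
from h import *
import pickle
ci=pickle.load(open("w1.pkl","rb"))
np.set_printoptions(precision=4,suppress=True)
def c4(x,y):return (265+x/5.4-.4,160+y/5.4-.4)
def c5(x,y):return (250+x/2.4-.3,100+y/2.4-.3)
def S(n,p,z): print(n,atz(ci,*p,z)[:2])
S("tall hi far L",c4(268,355),.068);S("tall hi far R",c4(384,323),.068)
S("tall lo near L",c4(232,208),.056);S("tall lo near R",c4(345,180),.056)
S("low hi near L",c4(190,447),.043);S("low hi near R",c4(298,451),.043)
S("low lo far L",c4(186,558),.032);S("low lo far R",c4(292,563),.032)
for p in [(66,15),(280,26),(236,523),(55,515)]: S("plate",c5(*p),.012)
for p in [(82,168),(250,177)]: S("lamp inner top",c5(*p),.096)
for p in [(75,503),(222,508)]: S("det inner top",c5(*p),.096)
for p in [(87,425),(213,432)]: S("det inner bottom",c5(*p),.012)
```

```text
tall hi far L [0.6182 0.0578]
tall hi far R [0.643  0.0636]
tall lo near L [0.6121 0.0874]
tall lo near R [0.6366 0.0922]
low hi near L [0.5982 0.0279]
low hi near R [0.6231 0.0255]
low lo far L [ 0.5943 -0.0052]
low lo far R [ 0.62  -0.008]
plate [0.5812 0.1931]
plate [0.6884 0.1812]
plate [ 0.6575 -0.1053]
plate [ 0.5484 -0.0938]
lamp inner top [0.5919 0.1279]
lamp inner top [0.6618 0.12  ]
det inner top [ 0.575  -0.0311]
det inner top [ 0.6445 -0.0376]
det inner bottom [ 0.5728 -0.0349]
det inner bottom [ 0.646  -0.0435]
```

Request:
play_rows(travel=[[0.1,-0.6,-2.4],[0.1,-0.6,-2.4],[0.1,-0.6,-2.4],[0.1,-0.6,-2.4],[0.1,-0.6,-2.4],[0.1,-0.4,-2.4],[0,0,0],[0,0,0]], rotation=[[0,-0.01,0.045],[-0.002,0,0.045],[0,0,0.045],[0,0,0.045],[0,0,0.045],[0,0,0.045],[0,0,0],[0,0,0]], claw=[7,7,7,7,7,7,7,7])

```text
time_s: 2.7
position: [0.6216, 0.0641, 0.1191]
tool_rot: [[0.003, 0.978, 0.207], [0.002, 0.207, -0.978], [-1.0, 0.003, -0.001]]
ft_force: [-0.1, -0.5, 0.6]
grip_width: 0.0699
```

Run:
```python
from rig import env
import cv2,pickle
ci=env.camera_info("wrist"); im=env.get_image("wrist"); cv2.imwrite("pics/w2.png",im[:,:,::-1])
pickle.dump(ci,open("w2.pkl","wb")); o=env.observe(); print(o["position"],o["tool_rot"])
```

```text
[0.62153407 0.06414966 0.11914489] [[ 2.87328935e-03  9.78328057e-01  2.07040956e-01]
 [ 1.47644585e-03  2.07037435e-01 -9.78331907e-01]
 [-9.99994782e-01  3.11671541e-03 -8.49569941e-04]]
```

View pics/w2.png

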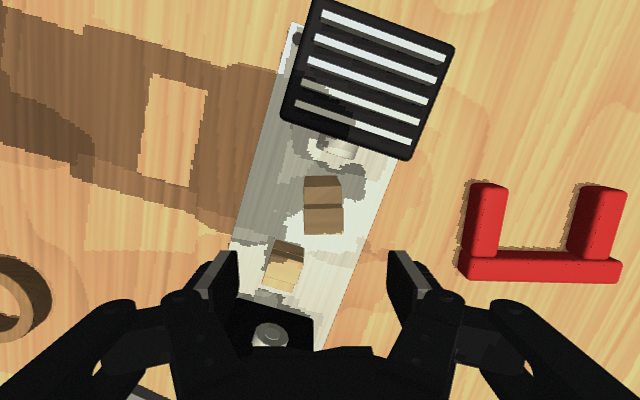

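Run:
```python
from h import *
import pickle
ci=pickle.load(open("w2.pkl","rb"))
for p,z in [((306,235),.068),((343.5,233.5),.068),((303,187),.056),((341,187),.056)]: print(atz(ci,*p,z))
```

```text
[0.61942006 0.05745558 0.068     ]
[0.64337661 0.0635565  0.068     ]
[0.6112736  0.08613788 0.056     ]
[0.63622528 0.09138739 0.056     ]
```

Request:
play_rows(travel=[[0.3,0.45,-1.7],[0.3,0.45,-1.7],[0,0,-1.7],[0,0,-1.7],[0,0,-1.5],[0,0,0],[0,0,0],[0,0,0],[0,0,0],[0,0,0],[0,0,0]], rotation=[[0.001,0.003,0],[0,0,0],[0,0,0],[0,0,0],[0,0,0],[0,0,0],[0,0,0],[0,0,0],[0,0,0],[0,0,0],[0,0,0]], claw=[7,7,7,7,7,7,2,2,2,2,2])

```text
time_s: 3.67
position: [0.635, 0.0728, 0.0537]
tool_rot: [[0.03, 0.98, 0.195], [0.0, 0.195, -0.981], [-1.0, 0.029, 0.005]]
ft_force: [0.3, -0.3, -0.7]
grip_width: 0.0265
```

Run:
```python
from rig import env
import cv2
a=env.get_image("wrist");b=env.get_image("side")
cv2.imwrite("pics/w3.png",a[:,:,::-1]);cv2.imwrite("pics/s3.png",cv2.resize(b[120:280,130:350],None,fx=3.5,fy=3.5)[:,:,::-1])
o=env.observe();print(o)
```

```text
{'time_s': 3.7667, 'q': array([ -4.11188717,  39.31760771,  74.29276924,   0.16001468,
        64.70813443, -15.45013512]), 'qvel': array([ 0.01499699,  0.55354284,  0.52505529,  0.05751563, -0.10221477,
       -0.07807352]), 'joint_efforts': array([ 1.13753951e-02, -5.66102242e+01, -1.94284344e+01,  7.31691820e-03,
       -6.84261904e-02,  5.23969487e-03]), 'position': array([0.63490963, 0.07281183, 0.05335818]), 'tool_rot': array([[ 2.94502357e-02,  9.80283693e-01,  1.95388241e-01],
       [ 4.14428336e-04,  1.95461036e-01, -9.80711380e-01],
       [-9.99566162e-01,  2.89631557e-02,  5.35011625e-03]]), 'ft_force': array([-0.18147599,  1.06281537, -0.42520553]), 'wrist_torque': array([-0.05523053, -0.01704531, -0.00664238]), 'grip_width': 0.02611029623427945}
```

View pics/w3.png

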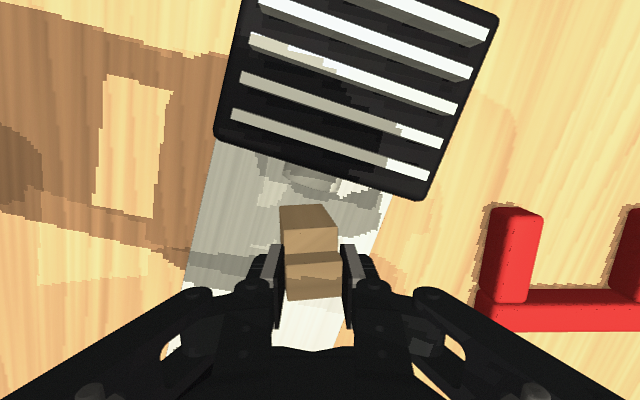

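View pics/s3.png

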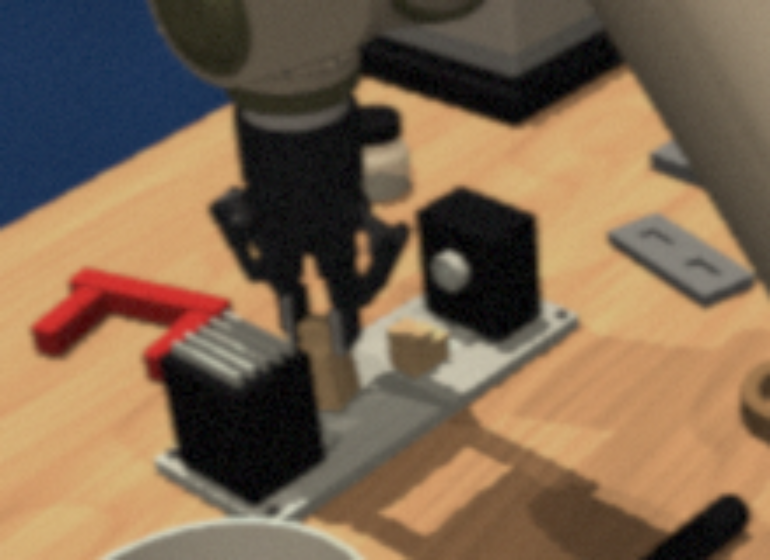

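Request:
play_rows(travel=[[0,0,0],[0,0,0],[0,0,-0.6],[0,0,-0.6],[0,0,-0.5]], rotation=[[0,0,0],[0,0,0],[0,0.015,0],[0,0.015,0],[0,0,0]], claw=[5,5,5,5,5])

```text
time_s: 4.18
position: [0.6354, 0.0728, 0.0364]
tool_rot: [[-0.001, 0.981, 0.195], [0.0, 0.195, -0.981], [-1.0, -0.001, -0.0]]
ft_force: [-0.1, 0.0, 0.2]
grip_width: 0.0499
```

Run:
```python
from rig import env
import cv2
o=env.observe();print(o["position"],o["tool_rot"])
a=env.get_image("wrist")
o=env.observe();print(o["position"],o["tool_rot"][:,0])
cv2.imwrite("pics/w4.png",a[:,:,::-1])
```

```text
[0.63537831 0.07275552 0.03640069] [[-1.28336239e-03  9.80743361e-01  1.95296732e-01]
 [ 2.48755859e-04  1.95297200e-01 -9.80744076e-01]
 [-9.99999146e-01 -1.21006885e-03 -4.94602738e-04]]
[0.63470233 0.07278383 0.03511824] [-2.84761083e-03  4.10393937e-04 -9.99995861e-01]
```

View pics/w4.png

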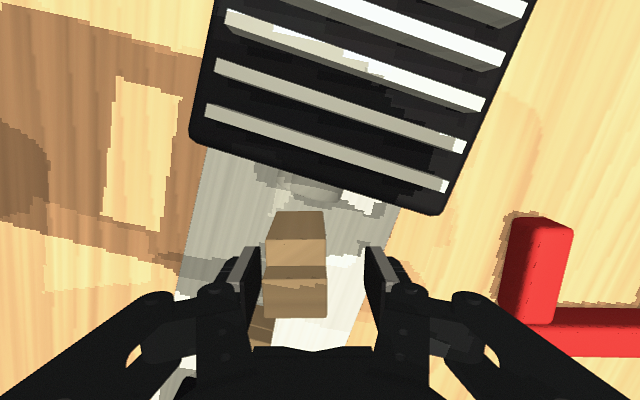

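Request:
play_rows(travel=[[-0.4,-0.1,0],[-0.3,0,0],[0,0,0],[0,0,0],[0,0,0],[0,0,0],[0,0,0]], rotation=[[0,0,0],[0,0,0],[0,0,0],[0,0,0],[0,0,0],[0,0,0],[0,0,0]], claw=[5,5,2,2,2,2,2])

```text
time_s: 4.82
position: [0.6265, 0.0717, 0.0342]
tool_rot: [[-0.004, 0.981, 0.195], [0.001, 0.195, -0.981], [-1.0, -0.004, -0.001]]
ft_force: [0.5, 0.3, -1.2]
grip_width: 0.0256
```

Request:
play_rows(travel=[[0,0,2],[0,0,4],[0,0,4],[0,0,4],[-2.1,3.4,0.4],[-2.1,3.4,0],[-2.1,3.4,0],[-2.1,3.4,0],[-2.1,3.4,0],[-2.1,3.4,0],[-2.1,3.4,0],[-2.1,3.3,0]], rotation=[[0,0,0],[0,0,0],[0,0,0],[0,0,0],[0,0,0],[0,0,0],[0,0,0],[0,0,0],[0,0,0],[0,0,0],[0,0,0],[0,0,0]], claw=[2,2,2,2,2,2,2,2,2,2,2,2])

```text
time_s: 5.82
position: [0.4525, 0.3457, 0.1858]
tool_rot: [[-0.0, 0.983, 0.182], [0.002, 0.182, -0.983], [-1.0, 0.0, -0.002]]
ft_force: [1.3, 0.4, 0.0]
grip_width: 0.0255
```

Request:
play_rows(travel=[[0.5,0,-3],[0,0,-3],[0,0,-3],[0,0,-2],[0,0,0],[0,0,0],[0,0,0],[0,0,0],[0,0,3],[0,0,4],[0,0,4]], rotation=[[0,0,0],[0,0,0],[0,0,0],[0,0,0],[0,0,0],[0,0,0],[0,0,0],[0,0,0],[0,0,0],[0,0,0],[0,0,0]], claw=[2,2,2,2,2,4.5,4.5,4.5,4.5,4.5,4.5])

```text
time_s: 6.73
position: [0.4499, 0.353, 0.1867]
tool_rot: [[-0.002, 0.981, 0.194], [0.003, 0.194, -0.981], [-1.0, -0.002, -0.003]]
ft_force: [0.4, 0.0, 0.5]
grip_width: 0.0449
```

Run:
```python
from rig import env
import cv2
o=env.observe();print(o["position"],o["tool_rot"],o["time_s"])
a=env.get_image("wrist")
cv2.imwrite("pics/w5.png",a[:,:,::-1])
```

```text
[0.44994222 0.35302466 0.18671795] [[-0.00239217  0.98097002  0.19414454]
 [ 0.00298459  0.19415124 -0.98096707]
 [-0.99999268 -0.0017672  -0.00339224]] 6.7333
```

View pics/w5.png

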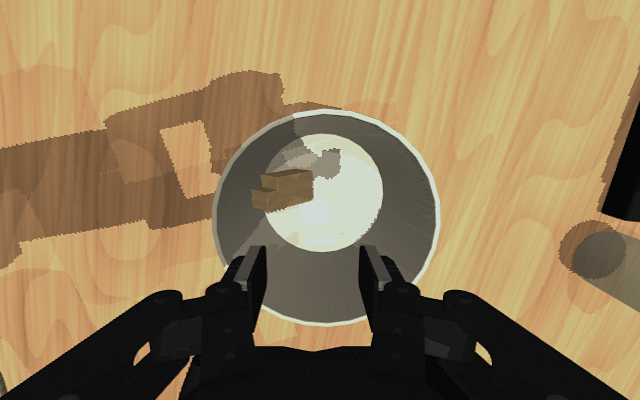

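Request:
play_rows(travel=[[1.6,-3.4,0],[1.6,-3.4,0],[1.6,-3.4,0],[1.6,-3.4,0],[1.6,-3.4,0],[1.6,-3.4,0],[1.6,-3.4,0],[1.6,-3.4,-1],[1.6,-3.4,-2],[1.5,-3,-3],[0,0,0],[0,0,0]], rotation=[[0,0,-0.03],[0,0,-0.03],[0,0,-0.03],[0,0,-0.03],[0,0,-0.03],[0,0,-0.03],[0,0,-0.03],[0,0,-0.03],[0,0,-0.03],[0,0,-0.03],[0,0,0],[0,0,0]], claw=[6,6,6,6,6,6,6,6,6,6,6,6])

```text
time_s: 7.78
position: [0.6199, 0.005, 0.1621]
tool_rot: [[0.065, 0.991, -0.117], [0.004, -0.118, -0.993], [-0.998, 0.064, -0.011]]
ft_force: [-0.1, -0.1, 0.1]
grip_width: 0.0599
```

```bash
cat > snap.py <<'E'
import sys,cv2,pickle
from rig import env
n=sys.argv[1]
o=env.observe();print(o["position"].round(4),o["tool_rot"].round(4).tolist(),o["time_s"],o["q"].round(1))
for c in sys.argv[2:]:
    ci=env.camera_info(c);a=env.get_image(c)
    cv2.imwrite(f"pics/{c}{n}.png",a[:,:,::-1]); pickle.dump(ci,open(f"{c}{n}.pkl","wb"))
E
python3 snap.py 6 wrist
```

```text
[0.6199 0.005  0.1621] [[0.0649, 0.991, -0.117], [0.0037, -0.1175, -0.9931], [-0.9979, 0.064, -0.0113]] 7.7833 [-10.8  30.3  72.    0.9  74.1  -4.3]
```

View pics/wrist6.png

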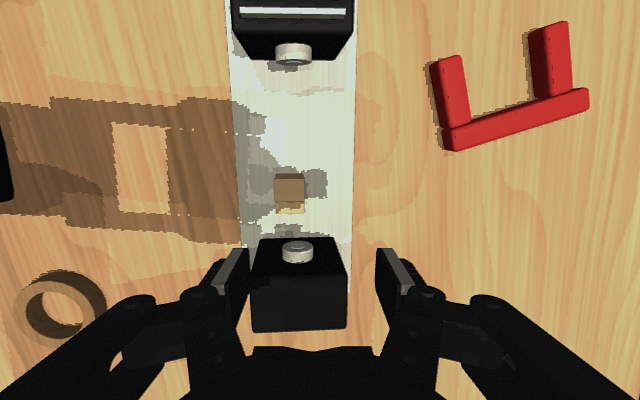

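Run:
```python
from h import *
import pickle
ci=pickle.load(open("wrist6.pkl","rb"))
for p,z in [((275,180),.043),((304,179),.043),((277,214),.032),((304,213),.032)]: print(atz(ci,*p,z))
```

```text
[0.59908345 0.02726843 0.043     ]
[0.62342352 0.02495551 0.043     ]
[ 0.59542078 -0.00555166  0.032     ]
[ 0.61970833 -0.00794866  0.032     ]
```

Request:
play_rows(travel=[[-0.4,0.3,-1],[-0.4,0.3,-1],[-0.3,0.3,-1],[0,0,-1],[0,0,0]], rotation=[[0,0.03,0.01],[0.002,0.03,0.01],[0.002,0.005,0],[0,0,0],[0,0,0]], claw=[6,6,6,6,6])

```text
time_s: 8.25
position: [0.607, 0.0194, 0.1219]
tool_rot: [[-0.002, 0.996, -0.089], [0.008, -0.089, -0.996], [-1.0, -0.003, -0.008]]
ft_force: [0.1, -0.1, -0.4]
grip_width: 0.0601
```

```bash
python3 snap.py 7 wrist
```

```text
[0.607  0.0194 0.1219] [[-0.0025, 0.996, -0.089], [0.0081, -0.089, -0.996], [-1.0, -0.0032, -0.0078]] 8.25 [-9.5 32.9 74.3  0.5 73.1 -4.5]
```

View pics/wrist7.png

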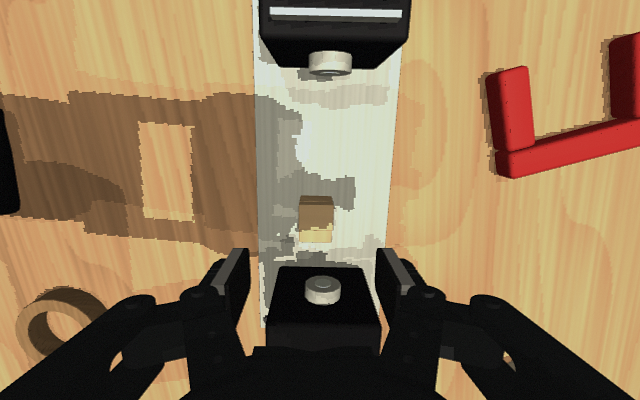

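Request:
play_rows(travel=[[0.1,-0.3,-1.2],[0.1,-0.2,-1.2],[0,0,-1.2],[0,0,-1.2],[0,0,-1.2],[0,0,-1.2],[0,0,-1.2],[0,0,-0.8]], rotation=[[-0.008,-0.002,0],[0,0,0],[0,0,0],[0,0,0],[0,0,0],[0,0,0],[0,0,0],[0,0,0]], claw=[6,6,6,6,6,6,6,6])

```text
time_s: 8.97
position: [0.6118, 0.0163, 0.032]
tool_rot: [[0.012, 0.996, -0.085], [-0.002, -0.085, -0.996], [-1.0, 0.012, 0.001]]
ft_force: [0.5, -0.0, 0.4]
grip_width: 0.0599
```

```bash
python3 snap.py 8 wrist
```

```text
[0.6118 0.0163 0.032 ] [[0.012, 0.9963, -0.0852], [-0.0022, -0.0851, -0.9964], [-0.9999, 0.0122, 0.0012]] 8.9667 [-9.5 39.  79.4 -0.  60.8 -4.7]
```

View pics/wrist8.png

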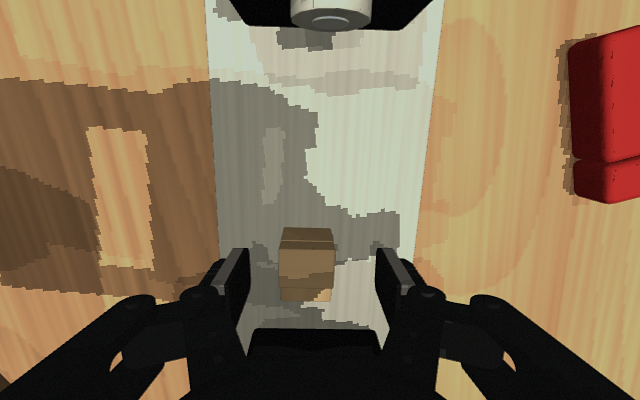

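Request:
play_rows(travel=[[-0.2,-0.1,-0.4],[-0.1,-0.1,-0.3],[0,0,0],[0,0,0],[0,0,0],[0,0,0],[0,0,0]], rotation=[[0.001,0.01,0],[0,0,0],[0,0,0],[0,0,0],[0,0,0],[0,0,0],[0,0,0]], claw=[6,6,2,2,2,2,2])

```text
time_s: 9.6
position: [0.6094, 0.0141, 0.0259]
tool_rot: [[0.003, 0.996, -0.085], [-0.001, -0.085, -0.996], [-1.0, 0.004, 0.001]]
ft_force: [0.4, -0.3, 0.4]
grip_width: 0.0252
```

Request:
play_rows(travel=[[0,0,1.5],[0,0,3],[0,0,4],[0,0,4],[-0.5,1.5,3],[-1.7,3.6,0.5],[-1.7,3.6,0],[-1.7,3.6,0],[-1.7,3.6,0],[-1.7,3.6,0],[-1.7,3.6,0],[-1.7,3.6,0]], rotation=[[0,0,0],[0,0,0],[0,0,0],[0,0,0],[0,0,0],[0,0,0],[0,0,0],[0,0,0],[0,0,0],[0,0,0],[0,0,0],[0,0,0]], claw=[2,2,2,2,2,2,2,2,2,2,2,2])

```text
time_s: 10.6
position: [0.4802, 0.2842, 0.1957]
tool_rot: [[0.009, 0.995, -0.098], [-0.0, -0.098, -0.995], [-1.0, 0.009, -0.001]]
ft_force: [0.1, -0.5, -0.5]
grip_width: 0.025
```

Request:
play_rows(travel=[[-1.4,3.2,0],[-0.7,2.2,0],[0,0,0]], rotation=[[0,0,0],[0,0,0],[0,0,0]], claw=[2,2,2])

```text
time_s: 10.85
position: [0.4533, 0.3463, 0.1967]
tool_rot: [[0.01, 0.996, -0.091], [0.002, -0.091, -0.996], [-1.0, 0.009, -0.003]]
ft_force: [-0.3, -0.5, -1.2]
grip_width: 0.0252
```

```bash
python3 snap.py 9 wrist
```

```text
[0.4533 0.3463 0.1967] [[0.0096, 0.9958, -0.0907], [0.0017, -0.0907, -0.9959], [-1.0, 0.0094, -0.0026]] 10.85 [25.6 25.1 74.8 -0.2 79.5 30.8]
```

View pics/wrist9.png

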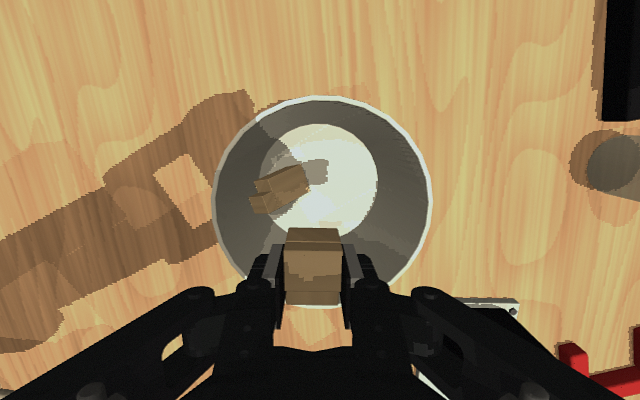

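Request:
play_rows(travel=[[0.7,0,-2],[0.7,0,-3],[0,0,-3],[0,0,-2.5],[0,0,-1],[0,0,0],[0,0,0],[0,0,0],[0,0,2],[0,0,3],[0,0,4],[0,0,3]], rotation=[[0,0,0],[0,0,0],[0,0,0],[0,0,0],[0,0,0],[0,0,0],[0,0,0],[0,0,0],[0,0,0],[0,0,0],[0,0,0],[0,0,0]], claw=[2,2,2,2,2,4.5,4.5,4.5,4.5,4.5,4.5,4.5])

```text
time_s: 11.9
position: [0.4712, 0.3358, 0.2024]
tool_rot: [[0.01, 0.995, -0.098], [-0.002, -0.098, -0.995], [-1.0, 0.01, 0.001]]
ft_force: [0.1, -0.0, 0.2]
grip_width: 0.0452
```

```bash
python3 snap.py 10 wrist
```

```text
[0.4712 0.3358 0.2024] [[0.0095, 0.9951, -0.098], [-0.0019, -0.098, -0.9952], [-1.0, 0.0097, 0.001]] 11.9 [23.9 25.7 72.8 -0.3 81.  29.6]
```

View pics/wrist10.png

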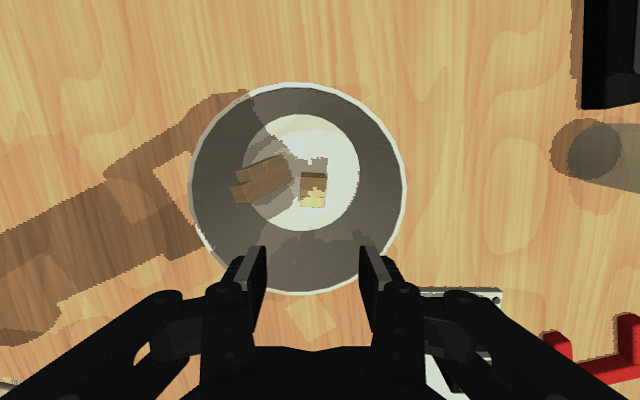

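Request:
play_rows(travel=[[0.55,-2,0],[0.55,-3.4,0],[0.55,-3.4,0],[0.55,-3.4,0],[0.55,-3.4,0],[0.55,-3.4,0],[0.55,-3.4,0],[0.55,-3.4,0],[0.55,-3.4,0],[0.55,-3.4,0],[0.55,-3.4,0],[0.55,-3.4,0]], rotation=[[0,0.009,-0.08],[0,0,-0.08],[0,0,-0.08],[0,0,-0.08],[0,0,-0.08],[0,0,-0.08],[0,0,-0.08],[0,0,-0.08],[0,0,-0.08],[0,0,-0.08],[0,0,-0.08],[0,0,-0.08]], claw=[6,6,6,6,6,6,6,6,6,6,6,6])

```text
time_s: 12.95
position: [0.5411, -0.0719, 0.2287]
tool_rot: [[0.044, 0.458, -0.888], [-0.024, -0.888, -0.459], [-0.999, 0.042, -0.027]]
ft_force: [0.5, 0.3, -0.0]
grip_width: 0.0601
```

Request:
play_rows(travel=[[0.5,-3.2,0],[0.5,-3.2,0],[0.5,-3.2,0],[0.5,-3.2,0],[0.5,-3.2,-0.3],[0.5,-3.2,-0.5],[0.5,-3,-0.5],[0.4,-2.4,-0.5],[0,-1.4,-0.5],[0,0,0],[0,0,0]], rotation=[[0.005,0.01,-0.077],[0.005,0.01,-0.077],[0.005,0.01,-0.077],[0.005,0.01,-0.077],[0,0,-0.077],[0,0,-0.077],[0,0,-0.077],[0,0,-0.05],[0,0,-0.03],[0,0,0],[0,0,0]], claw=[6,6,6,6,6,6,6,6,6,6,6])

```text
time_s: 13.87
position: [0.5782, -0.3561, 0.2166]
tool_rot: [[0.007, -0.187, -0.982], [-0.026, -0.982, 0.187], [-1.0, 0.025, -0.012]]
ft_force: [-0.1, 0.3, 0.8]
grip_width: 0.0596
```

```bash
python3 snap.py 11 wrist
```

```text
[ 0.5782 -0.3561  0.2166] [[0.0072, -0.1871, -0.9823], [-0.0264, -0.982, 0.1868], [-0.9996, 0.0246, -0.012]] 13.8667 [-41.3  35.3  53.3  -0.9  90.1  59.5]
```

View pics/wrist11.png

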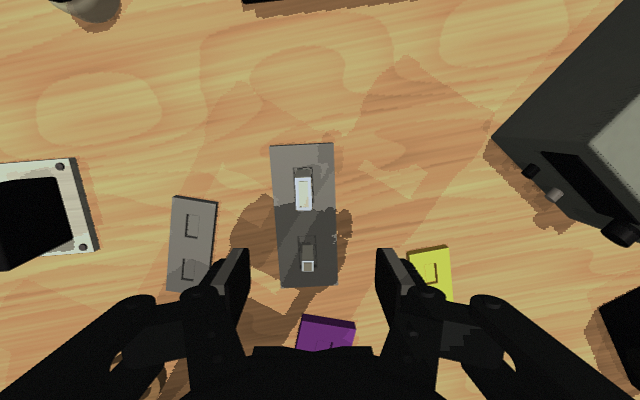

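Larger grey rack at (305,215); long cell at (303,190), square cell at (308,262); decoys: small grey rack (193,245), yellow (430,270), purple (328,330). Close crop next.

Run:
```python
import cv2
s=cv2.imread("pics/wrist11.png")
c=cv2.resize(s[135:295,255:355],None,fx=3.7,fy=3.7,interpolation=cv2.INTER_CUBIC); cv2.imwrite("pics/c6.png",c)
c=cv2.resize(s[155:225,275:335],None,fx=8,fy=8,interpolation=cv2.INTER_CUBIC); cv2.imwrite("pics/c7.png",c)
```

```text
(no output)
```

View pics/c6.png

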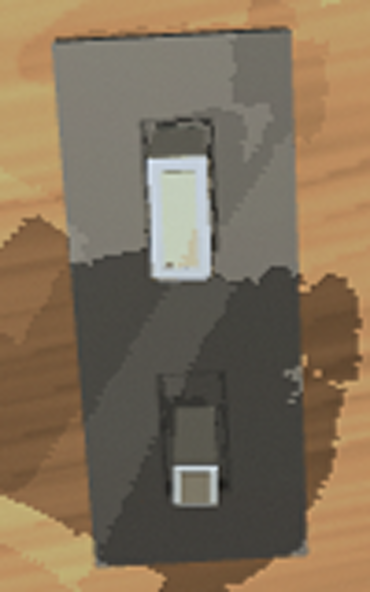

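View pics/c7.png

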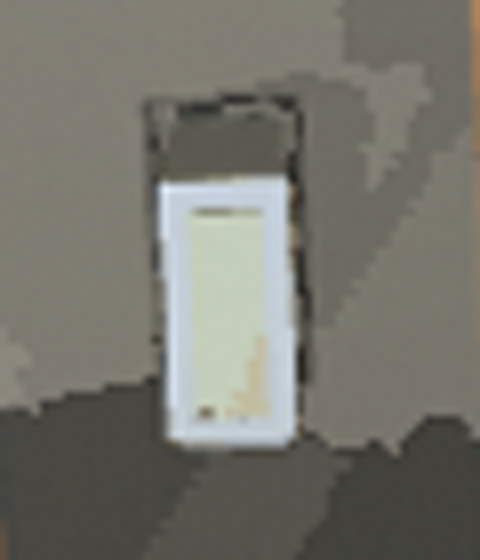

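Run:
```python
from h import *
import pickle
ci=pickle.load(open("wrist11.pkl","rb"))
c7=lambda x,y:(275+x/8-.44,155+y/8-.44); c6=lambda x,y:(255+x/3.7-.36,135+y/3.7-.36)
P=[atz(ci,*c7(*p),.058) for p in [(158,181),(289,178),(168,441),(294,441)]]
for p in P: print(p)
print(np.mean(P,0), "ang", np.degrees(np.arctan2(*( (P[0]+P[1]-P[2]-P[3])[1::-1]))))
R=[atz(ci,*c6(*p),.016) for p in [(54,42),(291,29),(101,564),(306,549)]]
for p in R: print(p)
print(np.mean(R,0), "ang", np.degrees(np.arctan2(*( (R[0]+R[1]-R[2]-R[3])[1::-1]))))
```

```text
[ 0.59645782 -0.34589281  0.058     ]
[ 0.59376822 -0.36159116  0.058     ]
[ 0.5641185 -0.3405006  0.058    ]
[ 0.56106099 -0.35593887  0.058     ]
[ 0.57885138 -0.35098086  0.058     ] ang -9.636567303100081
[ 0.62825168 -0.32358463  0.016     ]
[ 0.61884702 -0.39212997  0.016     ]
[ 0.46065235 -0.30125634  0.016     ]
[ 0.45246525 -0.36832189  0.016     ]
[ 0.54005407 -0.34632321  0.016     ] ang -7.865098163941265
```

Request:
play_rows(travel=[[0,0.2,-2],[0.1,0.2,-2],[0,0.1,-2],[0,0,-2],[0,0,-2],[0,0,-1.5],[0,0,-0.5],[0,0,0]], rotation=[[0.013,0.007,0.02],[0.013,0,0.02],[0,0,0],[0,0,0],[0,0,0],[0,0,0],[0,0,0],[0,0,0]], claw=[6,6,5,5,5,5,5,5])

```text
time_s: 14.58
position: [0.5813, -0.339, 0.1016]
tool_rot: [[0.01, -0.127, -0.992], [-0.005, -0.992, 0.127], [-1.0, 0.004, -0.011]]
ft_force: [-0.3, 0.1, -0.3]
grip_width: 0.05
```

```bash
python3 snap.py 12 wrist
```

```text
[ 0.5813 -0.339   0.1016] [[0.0102, -0.1266, -0.9919], [-0.0053, -0.9919, 0.1266], [-0.9999, 0.004, -0.0108]] 14.5833 [-40.4  39.8  64.1   0.2  75.5  56.9]
```

View pics/wrist12.png

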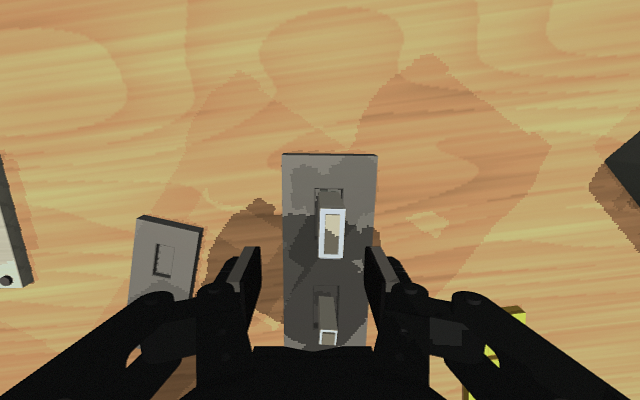

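Run:
```python
import cv2
s=cv2.imread("pics/wrist12.png")
c=cv2.resize(s[180:270,295:370],None,fx=6.5,fy=6.5,interpolation=cv2.INTER_CUBIC); cv2.imwrite("pics/c8.png",c)
```

```text
(no output)
```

View pics/c8.png

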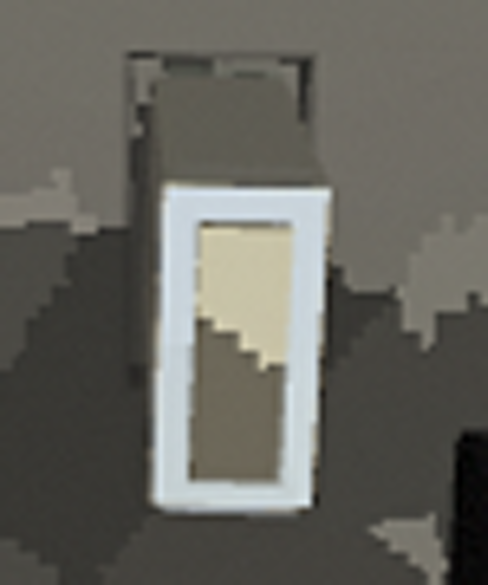

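Run:
```python
from h import *
import pickle
ci=pickle.load(open("wrist12.pkl","rb"))
c=lambda x,y:(295+x/6.5-.42,180+y/6.5-.42)
P=[atz(ci,*c(*p),.058) for p in [(162,187),(332,188),(152,506),(314,508)]]
for p in P: print(p)
print(np.mean(P,0), "ang", np.degrees(np.arctan2(*( (P[0]+P[1]-P[2]-P[3])[1::-1]))))
```

```text
[ 0.59615609 -0.34561367  0.058     ]
[ 0.59398021 -0.36167524  0.058     ]
[ 0.56366269 -0.34064518  0.058     ]
[ 0.56137096 -0.35660043  0.058     ]
[ 0.57879249 -0.35113363  0.058     ] ang -8.769808535600117
```

Request:
play_rows(travel=[[-0.2,-0.6,-0.5],[-0.1,-0.6,-0.5],[0,0,-0.6],[0,0,-0.8],[0,0,-0.8],[0,0,0]], rotation=[[0.005,0.01,-0.01],[0,0,-0.01],[0,0,0],[0,0,0],[0,0,0],[0,0,0]], claw=[5,5,5,5,5,5])

```text
time_s: 15.13
position: [0.5796, -0.353, 0.0723]
tool_rot: [[0.006, -0.147, -0.989], [-0.006, -0.989, 0.147], [-1.0, 0.005, -0.007]]
ft_force: [-0.8, 0.6, -0.4]
grip_width: 0.0502
```

```bash
python3 snap.py 13 wrist
```

```text
[ 0.5796 -0.353   0.0723] [[0.0058, -0.1474, -0.9891], [-0.0057, -0.9891, 0.1474], [-1.0, 0.0047, -0.0066]] 15.1333 [-41.3  42.   64.6  -0.   72.9  57.2]
```

View pics/wrist13.png

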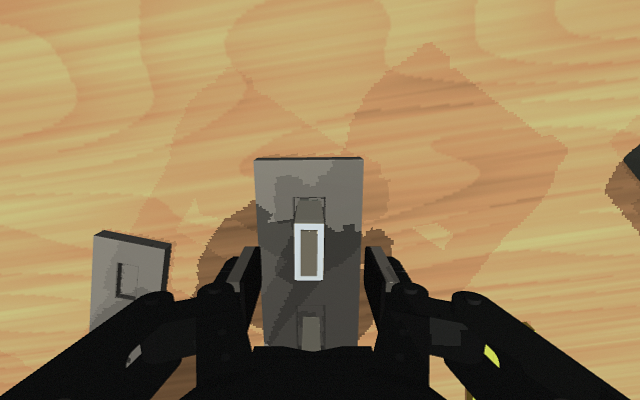

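Request:
play_rows(travel=[[0,0.2,-0.8],[0,0,-0.8],[0,0,-0.8],[0,0,-0.8],[0,0,-0.8],[0,0,-0.5],[0,0,0]], rotation=[[0.006,0.006,0],[0,0,0],[0,0,0],[0,0,0],[0,0,0],[0,0,0],[0,0,0]], claw=[5,5,5,5,5,5,5])

```text
time_s: 15.77
position: [0.5798, -0.3504, 0.0228]
tool_rot: [[-0.001, -0.147, -0.989], [0.001, -0.989, 0.147], [-1.0, -0.001, 0.001]]
ft_force: [0.1, -0.2, 0.2]
grip_width: 0.0498
```

```bash
python3 snap.py 14 wrist
```

```text
[ 0.5798 -0.3504  0.0228] [[-0.0007, -0.1469, -0.9892], [0.001, -0.9892, 0.1469], [-1.0, -0.0008, 0.0008]] 15.7667 [-41.1  45.3  66.9   0.   67.9  57.3]
```

View pics/wrist14.png

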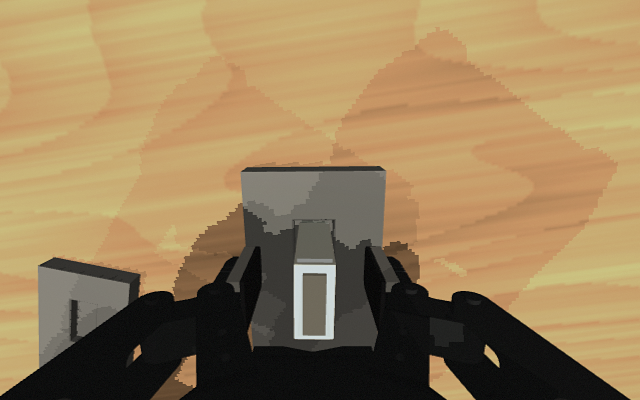

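Request:
play_rows(travel=[[-0.05,-0.05,0.3],[0,0,0],[0,0,0],[0,0,0],[0,0,0],[0,0,0],[0,0,0]], rotation=[[0,0,0],[0,0,0],[0,0,0],[0,0,0],[0,0,0],[0,0,0],[0,0,0]], claw=[3,2.5,2,1.2,1.2,1.2,1.2], squeeze=35)

```text
time_s: 16.4
position: [0.5801, -0.3518, 0.0288]
tool_rot: [[0.002, -0.147, -0.989], [-0.002, -0.989, 0.147], [-1.0, 0.002, -0.003]]
ft_force: [0.1, 0.5, -0.7]
grip_width: 0.0152
```

```bash
python3 snap.py 15 wrist
```

```text
[ 0.5801 -0.3518  0.0288] [[0.0025, -0.1469, -0.9891], [-0.0019, -0.9891, 0.1469], [-1.0, 0.0015, -0.0028]] 16.4 [-41.2  44.9  66.7   0.   68.3  57.2]
```

View pics/wrist15.png

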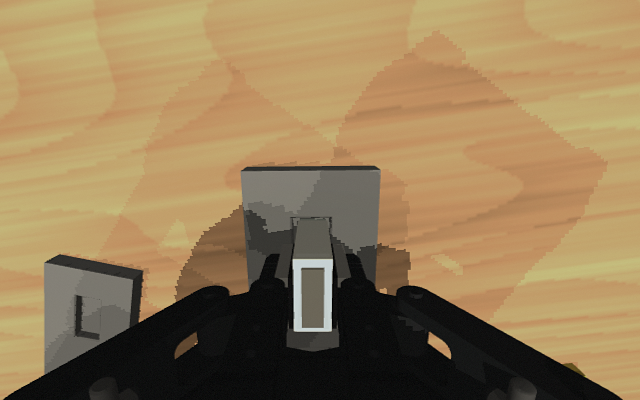

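Request:
play_rows(travel=[[0,0,0.5],[0,0,1],[0,0,1.5],[0,0,2],[0,0,2.5],[0,0,2.5],[0,0,2.5],[0,0,2],[0,0,1],[0,0,0]], rotation=[[0,0,0],[0,0,0],[0,0,0],[0,0,0],[0,0,0],[0,0,0],[0,0,0],[0,0,0],[0,0,0],[0,0,0]], claw=[1.2,1.2,1.2,1.2,1.2,1.2,1.2,1.2,1.2,1.2])

```text
time_s: 17.28
position: [0.5787, -0.3504, 0.1981]
tool_rot: [[0.004, -0.147, -0.989], [-0.003, -0.989, 0.147], [-1.0, 0.003, -0.005]]
ft_force: [1.1, 0.2, -1.1]
grip_width: 0.0157
```

```bash
python3 snap.py 16 wrist
```

```text
[ 0.5787 -0.3504  0.1981] [[0.0043, -0.1469, -0.9891], [-0.0034, -0.9892, 0.1469], [-1.0, 0.0027, -0.0047]] 17.2833 [-41.2  36.   55.    0.   88.7  57.2]
```

View pics/wrist16.png

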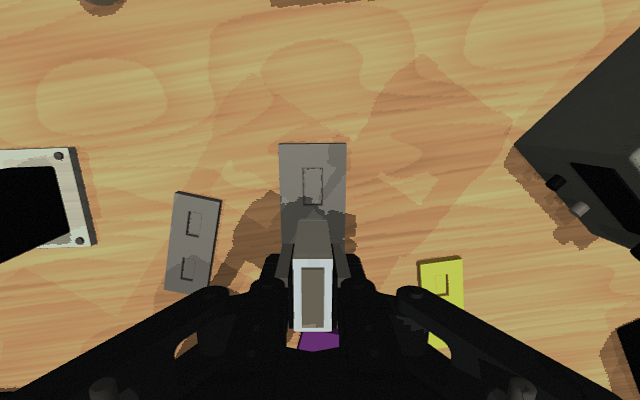

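Long cell held, its pocket (313,186) empty. Move over to the photometer at height.

Request:
play_rows(travel=[[0.1,1,0],[0.2,2,0],[0.2,2,0],[0.2,2,0],[0.2,2,0],[0.2,2,0],[0.2,2,0],[0.2,2,0],[0.2,2,0],[0.2,2,0],[0.2,2,0],[0.2,2,0]], rotation=[[0,0,0.05],[0,0,0.08],[0,0,0.08],[0,0,0.08],[0,0,0.08],[0,0,0.08],[0,0,0.08],[0,0,0.08],[0,0,0.08],[0,0,0.08],[0,0,0.08],[0,0,0.08]], claw=[1.2,1.2,1.2,1.2,1.2,1.2,1.2,1.2,1.2,1.2,1.2,1.2])

```text
time_s: 18.33
position: [0.5957, -0.1119, 0.1851]
tool_rot: [[-0.015, 0.73, -0.683], [0.004, -0.683, -0.73], [-1.0, -0.014, 0.008]]
ft_force: [0.4, -0.4, -0.4]
grip_width: 0.0152
```

Request:
play_rows(travel=[[0.2,1.8,0.2],[0.2,1.8,0.2],[0.2,1.8,0.2],[0.2,1.8,0.2],[0.2,1.8,0],[0.2,1.8,0],[0.2,1.8,0],[0.3,1.4,0],[0.3,0.9,0],[0,0.4,0],[0,0,0],[0,0,0]], rotation=[[-0.004,-0.008,0.075],[0,-0.007,0.075],[0,0,0.075],[0,0,0.075],[0,0,0.075],[0,0,0.075],[0,0,0.075],[0,0,0.065],[0,0,0.04],[0,0,0.015],[0,0,0],[0,0,0]], claw=[1.2,1.2,1.2,1.2,1.2,1.2,1.2,1.2,1.2,1.2,1.2,1.2])

```text
time_s: 19.33
position: [0.61, 0.0543, 0.1819]
tool_rot: [[-0.021, 0.998, -0.066], [-0.002, -0.066, -0.998], [-1.0, -0.021, 0.003]]
ft_force: [0.0, 0.4, -1.0]
grip_width: 0.0156
```

```bash
python3 snap.py 17 wrist
```

```text
[0.61   0.0543 0.1819] [[-0.0213, 0.9976, -0.0661], [-0.0018, -0.0662, -0.9978], [-0.9998, -0.0211, 0.0033]] 19.3333 [-5.9 30.7 67.6 -0.2 82.9 -2. ]
```

View pics/wrist17.png

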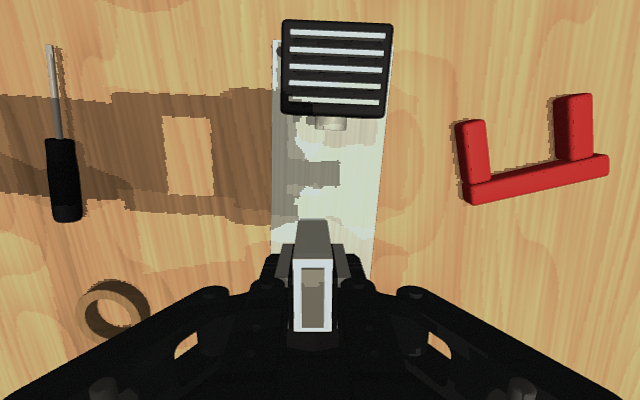

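Run:
```python
import cv2
s=cv2.imread("pics/wrist7.png")
c=cv2.resize(s[0:350,240:410],None,fx=3,fy=3,interpolation=cv2.INTER_CUBIC)
cv2.imwrite("pics/c9a.png",c[:330]);cv2.imwrite("pics/c9b.png",c[700:])
s=cv2.imread("pics/wrist17.png")
c=cv2.resize(s[10:140,255:405],None,fx=4.4,fy=4.4,interpolation=cv2.INTER_CUBIC);cv2.imwrite("pics/c10.png",c)
s=cv2.imread("pics/wrist16.png")
c=cv2.resize(s[200:350,270:360],None,fx=4,fy=4,interpolation=cv2.INTER_CUBIC);cv2.imwrite("pics/c11.png",c)
```

```text
(no output)
```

View pics/c9a.png

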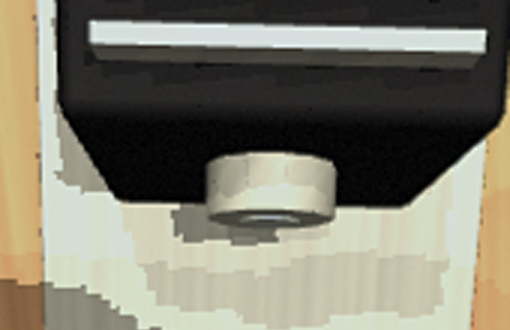

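View pics/c9b.png

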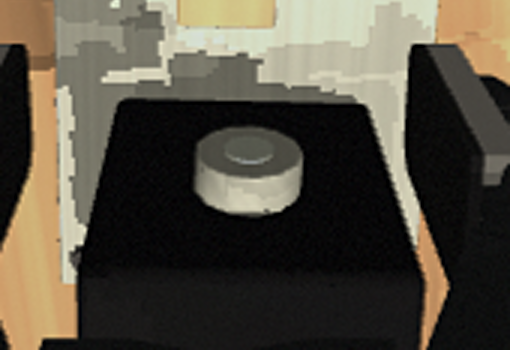

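View pics/c10.png

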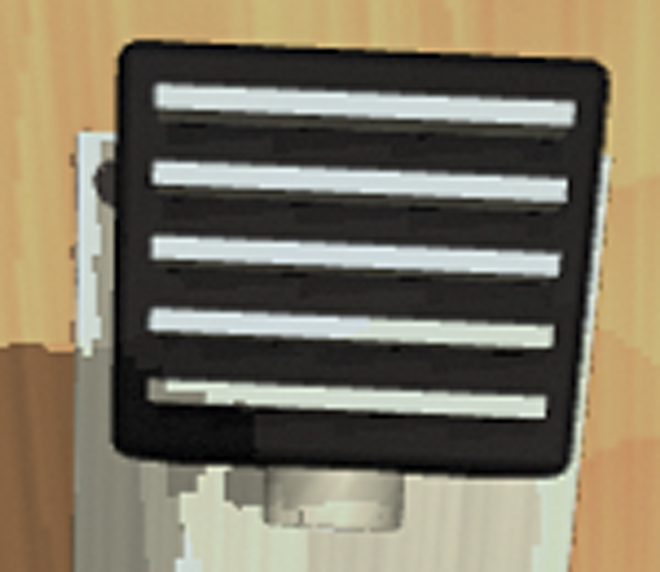

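View pics/c11.png

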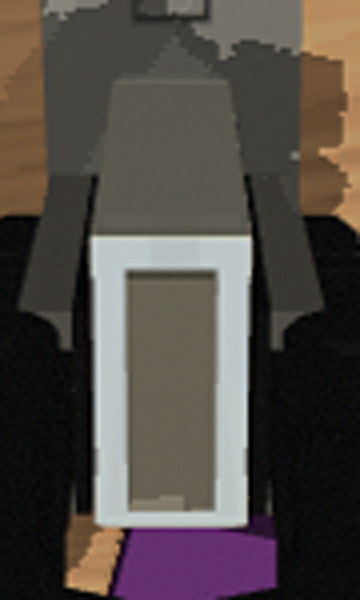

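Run:
```python
from h import *
import pickle
np.set_printoptions(precision=4,suppress=True)
ci=pickle.load(open("wrist7.pkl","rb"))
c9=lambda x,y:(240+x/3-.33,y/3-.33)
a=atz(ci,*c9(271,212),.062);b=atz(ci,*c9(249,851),.062);print("tubes",a,b,(a+b)/2,np.linalg.norm(a-b),np.degrees(np.arctan2(a[0]-b[0],a[1]-b[1])))
L=[atz(ci,*c9(*p),.012) for p in [(122,200),(408,206)]];D=[atz(ci,*c9(*p),.012) for p in [(122,802),(366,805)]]
print(L,D,np.mean(L+D,0),np.linalg.norm(L[0]-L[1]),np.linalg.norm(L[0]-D[0]))
ci=pickle.load(open("wrist16.pkl","rb"))
R=np.array([[0.0043,-0.1469,-0.9891],[-0.0034,-0.9892,0.1469],[-1.0,0.0027,-0.0047]]);T=np.array([.5787,-.3504,.1981])
c=lambda x,y:(270+x/4-.38,200+y/4-.38)
P=[atz(ci,*c(*p),.1981+.0292) for p in [(91,236),(252,236),(97,524),(248,524)]]
m=np.mean(P,0);print(P,m,"tool frame",R.T@(m-T), np.degrees(np.arctan2(*((P[0]+P[1]-P[2]-P[3])[1::-1]))))
```

```text
tubes [0.6265 0.1145 0.062 ] [ 0.6106 -0.0267  0.062 ] [0.6186 0.0439 0.062 ] 0.14209635244068478 6.415723434810656
[array([0.5929, 0.1277, 0.012 ]), array([0.6637, 0.1199, 0.012 ])] [array([ 0.5739, -0.0351,  0.012 ]), array([ 0.6454, -0.0424,  0.012 ])] [0.619  0.0425 0.012 ] 0.0713025020836517 0.16388987271927472
[array([ 0.5947, -0.3448,  0.2273]), array([ 0.5923, -0.3605,  0.2273]), array([ 0.562 , -0.34  ,  0.2273]), array([ 0.5597, -0.3558,  0.2273])] [ 0.5772 -0.3503  0.2273] tool frame [-0.0292  0.0002  0.0014] -8.274552955336896
```

Request:
play_rows(travel=[[0.4,-0.4,-0.5],[0.3,-0.4,-1],[0.1,-0.1,-1.2],[0,0,-1.2],[0,0,-1.2],[0,0,-1],[0,0,-0.5],[0,0,0]], rotation=[[0.002,-0.01,-0.02],[0,-0.01,-0.024],[0,0,0],[0,0,0],[0,0,0],[0,0,0],[0,0,0],[0,0,0]], claw=[1.2,1.2,1.2,1.2,1.2,1.2,1.2,1.2])

```text
time_s: 20.05
position: [0.6191, 0.0368, 0.1112]
tool_rot: [[0.003, 0.991, -0.133], [0.0, -0.133, -0.991], [-1.0, 0.003, -0.001]]
ft_force: [-0.1, -0.0, 0.1]
grip_width: 0.0152
```

```bash
python3 snap.py 18 wrist
```

```text
[0.6191 0.0368 0.1112] [[0.0035, 0.9911, -0.1328], [0.0002, -0.1328, -0.9911], [-1.0, 0.0034, -0.0006]] 20.05 [-7.5 34.5 73.   0.  72.3  0.1]
```

View pics/wrist18.png

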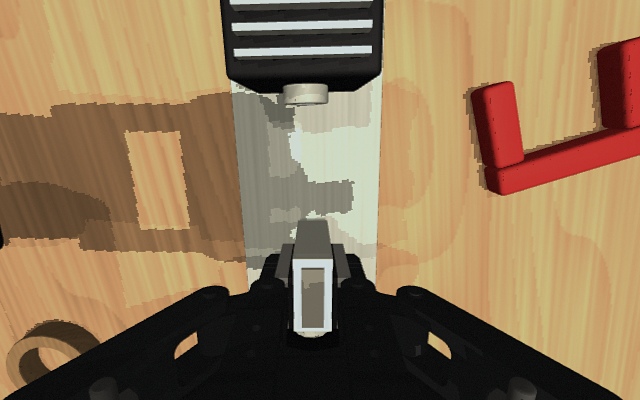

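Request:
play_rows(travel=[[0,0.4,-0.2],[0,0.4,-0.4],[0,0,-0.8],[0,0,-0.8],[0,0,-0.8],[0,0,-0.8],[0,0,-0.5],[0,0,-0.2],[0,0,0]], rotation=[[0,0.003,0.011],[0,0,0.011],[0,0,0],[0,0,0],[0,0,0],[0,0,0],[0,0,0],[0,0,0],[0,0,0]], claw=[1.2,1.2,1.2,1.2,1.2,1.2,1.2,1.2,1.2])

```text
time_s: 20.85
position: [0.6198, 0.0453, 0.0634]
tool_rot: [[0.004, 0.994, -0.11], [-0.0, -0.11, -0.994], [-1.0, 0.004, -0.0]]
ft_force: [0.7, 0.5, -0.0]
grip_width: 0.0155
```

```bash
python3 snap.py 19
```

```text
[0.6198 0.0453 0.0634] [[0.0038, 0.9939, -0.1098], [-0.0002, -0.1098, -0.994], [-1.0, 0.0038, -0.0002]] 20.85 [-6.7 37.7 75.8  0.  66.3 -0.4]
```

Yaw −6.30°, good. Final adjustments: x −1 mm, z −5.6 mm, tilt.

Request:
play_rows(travel=[[-0.1,0,-0.3],[0,0,-0.2],[0,0,-0.05],[0,0,0],[0,0,0]], rotation=[[0,0.003,0],[0,0,0],[0,0,0],[0,0,0],[0,0,0]], claw=[1.2,1.2,1.2,1.2,1.2])

```text
time_s: 21.27
position: [0.6192, 0.0451, 0.0579]
tool_rot: [[0.002, 0.994, -0.11], [-0.0, -0.11, -0.994], [-1.0, 0.002, 0.0]]
ft_force: [0.3, -0.4, 0.3]
grip_width: 0.0155
```

```bash
python3 snap.py 20 wrist side top
python3 - <<'E'
import cv2
s=cv2.imread("pics/side20.png");cv2.imwrite("pics/s20.png",cv2.resize(s[120:280,130:350],None,fx=3.5,fy=3.5,interpolation=cv2.INTER_CUBIC))
E
```

```text
[0.6192 0.0451 0.0579] [[0.0018, 0.9939, -0.11], [-0.0003, -0.11, -0.9939], [-1.0, 0.0018, 0.0001]] 21.2667 [-6.7 38.1 76.1 -0.  65.7 -0.4]
```

View pics/wrist20.png

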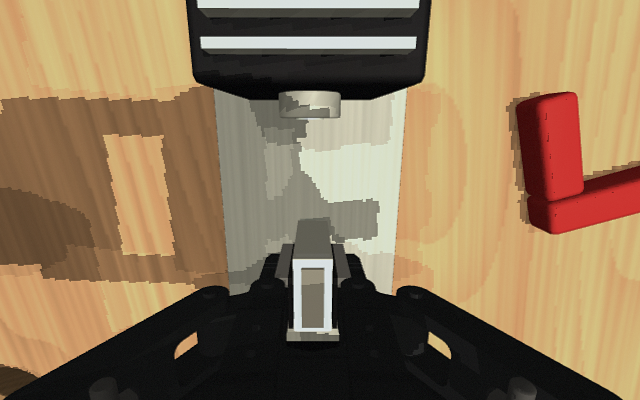

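View pics/s20.png

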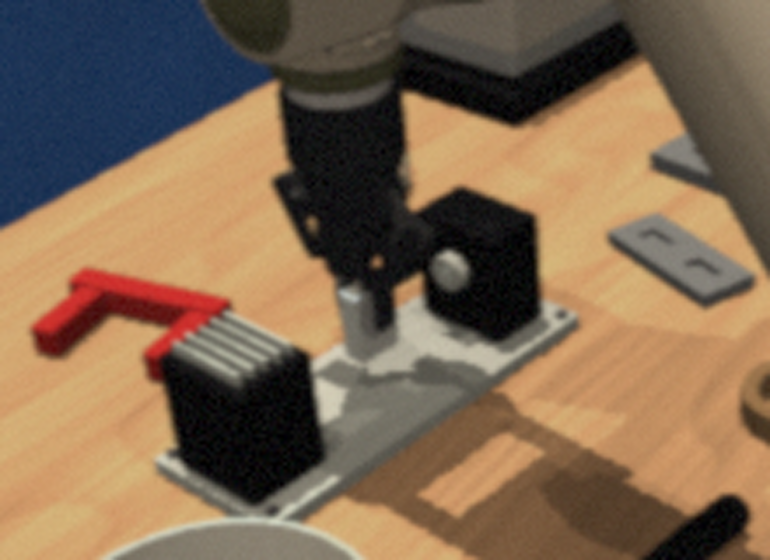

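View pics/top20.png

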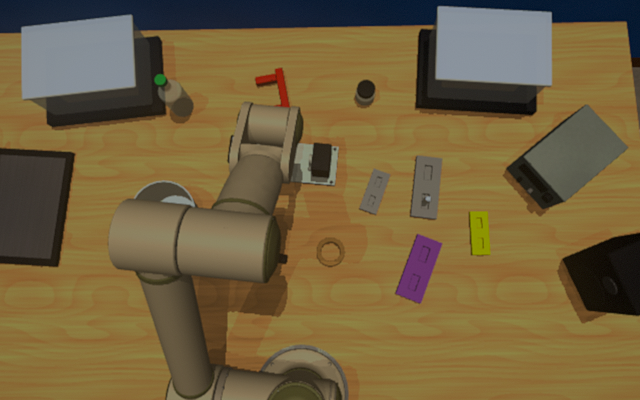

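Run:
```python
from h import *
import pickle
from rig import env
ci=pickle.load(open("wrist20.pkl","rb"))
a=atz(ci,310,108,.062)
print("lamp tube tip",a,"minus 70mm along beam:",a-.07*np.array([.1106,.9939,0]))
P=[atz(ci,*p,.0871) for p in [(293,259),(332.5,259),(294,330.5),(331.5,330.5)]]
print("cell top ctr",np.mean(P,0))
o=env.observe();print(o["position"],o["qvel"],o["grip_width"],o["time_s"])
```

```text
lamp tube tip [0.62671473 0.11686562 0.062     ] minus 70mm along beam: [0.61897273 0.04729262 0.062     ]
cell top ctr [0.61962273 0.04294708 0.0871    ]
[0.61918135 0.04515432 0.05791312] [-0.0492655   0.02305061  0.03329837 -0.00753757 -0.01061667 -0.06063781] 0.0153588123083363 21.4167
```

```bash
python3 -c "
from rig import env
print(env.close_job())"
```

```text
the job is handed in; nothing more can be done
None
```

I put both plywood offcuts in the white bucket; the wrist picture showed both lying on its floor. I then took the long cell from the larger grey rack by its frosted faces and handed the job in at 21.4 s, still holding it upright in the beam.

**Last checks**
- **Position:** the tool read (0.6192, 0.0452, 0.0579). With the grip offset, the cell's middle comes to about (0.619, 0.044, 0.062). My estimate of beam_mid from the housings and lens tubes is (0.6185, 0.0438, 0.062).
- **Orientation:** tool tilt was about 0.1°. The cell's long axis was within about 0.1° of the beam by tool yaw, so its windows face lamp and detector.
- **Grip:** the opening held at 15.4 mm. By the measured positions, the 22 mm pads stayed well inside the 36 mm faces, clear of both windows.
- **Bystanders:** in the last top picture the square cell was still in its pocket and the tape roll was in place. The arm hid most of the screwdriver there, but an earlier picture after the bucket trips showed it in place.

**What went wrong or disagreed**
- **Tall offcut:** my first grip was too high because the descent fell short. I reopened, lowered and gripped it again before lifting.
- **Along the beam:** the last check from the lamp tube alone put beam_mid about 3 mm further towards the lamp, or about 4 mm from the cell's middle in the same picture. The better two-ended measurement agreed to within 1–2 mm, so I kept that one.

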